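# Stamp the parts carton

### The job

Two identical self-inking stamps stand in the workshop: one on the small closed cardboard carton, a spare on the bare bench. Stamp the carton: push the black plunger head of the stamp on the carton straight down to its stop, keep it there for a moment (about half a second), then let it spring all the way back up, leaving that stamp standing where it is. Do not press or shift the spare stamp.

Things in the scene. Friction and masses are not known exactly. Their poses are not given: they have to be found in the camera images.
- stamp: The stamp to use, loose, 0.5 kg, standing on an immovable closed cardboard carton (120 x 160 mm, 40 mm high). Steel frame 60 (its x) x 90 mm (y), 80 mm high; a vertical plunger in its middle carries a round black head, 42 mm across, 22 mm thick, its top 130 mm above the stamp's underside (170 mm above the bench). Origin: centre of the underside; z up.
- plunger_top (a point): Centre of the flat top face (32 mm across) of the black head of the stamp on the carton; moves with the head. The head is the highest part of the stamp, free all round. z up.
- plunger (a joint): How far the head of the stamp on the carton is pushed down, in m: 0 = up, at rest; 0.025 = at its stop, where the head meets the collar on the frame. A spring pushes it back up: about 4 N to start it, about 14 N at the stop.
- spare_stamp: The spare: an identical loose stamp on the bare bench, head top only 130 mm above the bench; to be left alone. Origin: centre of its underside. It is at least 0.25 m from the other stamp. Lower bystanders: a glass jar with a steel lid, 75 mm high, beyond the stamps, and a cardboard tape core ring, 88 mm across, 24 mm high, between them.
Things that resemble listed ones, but are neither listed nor needed, are in the scene too. What is shaped like the stamp but green or red is not meant.

How it is judged:
On the way:
1. the plunger of the stamp on the carton is pushed down to its stop (at least 22 of its 25 mm) and kept there for 0.3 s (value of joint plunger above 0.022 m), for 0.3 s.
At the end, for the whole second after the job is handed in: The plunger of the stamp on the carton has sprung back up (within 4 mm of its rest), that stamp stands upright (within 7 degrees) and at rest on the carton within 20 mm of where it stood, and the spare stamp stands upright within 20 mm of where it stood (value of joint plunger below 0.004 m and distance of each of stamp, spare_stamp from where it was at the start of the episode below 0.02 m and angle between each of stamp, spare_stamp's own z axis and vertical below 0.12 rad and linear speed of stamp below 0.02 m/s); the robot touches nothing.
It fails at once if the spare stamp is pressed (more than 3 N from the robot) (contact force between any of the fingers, the arm and spare_stamp above 3 N).
It fails at once if the stamp on the carton is tipped by more than 20 degrees (angle between stamp's own z axis and vertical above 0.35 rad).
It also fails if it takes over 29 s, if anything falls off the work surface, if the arm or the gripper's body presses on something with over 40 N, if the wrist force passes 120 N, or if a joint passes its speed limit or range.

### The arm

A 6-joint arm with a two-finger parallel gripper is mounted at the origin on the work surface. World frame = base frame: x ahead of the robot, y to its left, z up, the work surface at z = 0. Lengths are in m, angles in rad, forces in N, time in s.
With the tool pointing down it reaches from about 0.325 to 0.875 m from the base axis. Payload 4.4 kg.
Tool frame: the origin (TCP) lies on the centre line of the jaws, within the pads' length; the fingertips stand 19 mm ahead of it and the grasp point (between the pads) is the TCP; z points along the fingers, y is the direction in which the jaws open and shut (so a half turn about z gives the same grasp; the last joint's range is limited). The gripper opens to 85 mm and grips with 20 to 120 N. Pads are 22 mm wide; open, the fingers measure 114 mm over their backs; the gripper's body (76 mm by 85 mm) begins 54 mm behind the grasp point. The pads swing forward as they close: fully open they stand 13 mm farther back than shut.
Start: joints at [-1.472, 0.207, 1.542, -0, 1.393, -0.15], TCP at [0.142, -0.557, 0.25] pointing down, gripper open.
Joint ranges: [-2.73, 2.73], [-0.86, 2.22], [0.23, 2.46], [-1.11, 4.25], [0.08, 2.63], [-2.82, 2.82]. Speed limits (rad/s): [2.79, 2.79, 3.14, 3.14, 3.14, 3.14].

### API

Orientations are given as a rotation vector (axis times angle).
In Python, from bench import bot gives the robot as it stands.
- The arm moves only by the shell command python3 -m crank 'ROWS' [FORCE]. ROWS is JSON, a list of rows, each a list of 3 entries, a list of its own where there are three numbers: the shift along the tool's x, y, z in cm, then the turn, a rotation vector about the tool's x, y, z in degrees, then the closure in counts, from 0 (fully open) to 255 (shut). In form: [[[x, y, z], [rx, ry, rz], hand], ...]. A call has exactly 5 rows; each row is the pose to reach, as a shift and turn from the pose measured when the call began, along the tool's axes at that moment; what a row does not reach only later rows make up. A row lasts 1/12 s, in which the tool goes at most 41.7 mm and 7.16 degrees, less where a joint would pass 70% of its speed; a pose out of reach is approached as far as the arm can. A call with a gripper value outside its range is refused whole. The fingers move at their own pace and stop on an object; FORCE is the grip in N (left out, the last holds). Time passes only in rows, so rows that repeat a pose let the fingers close, or fill a call up. It gives the time, the measured TCP pose, the force and the opening at its end, in the units of the state.
- bot.get_obs(): the state, without advancing time (a new reading comes with each control period).
- bot.capture(name): name is "scene" or "side" or "wrist"; returns the picture (400x640x3 uint8, blue, green, red); there is no depth.
- bot.camera_params(name): a dict with "K" (3x3 intrinsics, pixels), "rvec" (rotation vector, rad) and "tvec" (3), from world to camera coordinates, as OpenCV has them. Camera axes: x right, y down, z forward; pixel columns grow to the right and rows downward; lengths in m; the calibration is good to about 2 mm. The wrist camera is an equidistant fisheye: a pixel r from the principal point sees the ray r / f radians off the axis. A picture is of the moment at which its call begins: read the wrist's pose just before it. camera_params takes no time and is no camera call; for the wrist camera it gives the pose at the moment of the call.
- bot.finish_job(): hands the job in, once; it reports no verdict.
The state is a dict: "t": time; "joint_pos": joint angles; "qvel": joint speeds; "effort": joint torques, N m; "eef_pos": TCP position; "ee_rot": TCP orientation; "ft_force": force on the tool from outside, world axes, zero at the start; "moment": the same for the moment, N m; "grip_width": finger opening in m.
Only numpy, scipy, OpenCV 4.12 (cv2) and the standard library are available. Lean on these libraries where they do the work, as an engineer would, in place of code of your own. Each camera call takes 0.05 s, during which the arm holds its last target.

## Working session

There is one attempt and no reset: what is moved stays moved. The work goes in short steps, Python scripts to look and compute and a shell command to move; the robot and the scene stay as the last step left them, time stands still between calls to the robot, and variables do not carry over. Pictures are saved under pics/ and viewed, and the job is handed in when it is done.

```bash
mkdir -p pics; python3 - <<'E'
from bench import bot
import cv2
o=bot.get_obs();print(o)
for n in("scene","side"):
    im=bot.capture(n);cv2.imwrite(f"pics/{n}0.png",im)
    p=bot.camera_params(n);print(n,p)
E
```

```text
{'t': 0.0, 'joint_pos': array([-1.47254646e+00,  2.07408126e-01,  1.54294525e+00,  1.12293466e-05,
        1.39349135e+00, -1.50465885e-01]), 'qvel': array([ 3.96956429e-05, -1.00918066e-05, -7.45705443e-04,  1.83137022e-03,
       -5.44342097e-04, -1.34397729e-04]), 'effort': array([ 4.86366855e-05, -3.83033645e+01, -2.91596657e+01, -2.60571132e-04,
        1.05276878e-02, -1.74835932e-06]), 'eef_pos': array([ 0.14148303, -0.5565948 ,  0.24913657]), 'ee_rot': array([-3.11509852e+00, -3.89393275e-01, -1.09622464e-04]), 'ft_force': array([0.04958409, 0.58507199, 0.16349856]), 'moment': array([-0.00702797,  0.00625962, -0.03986984]), 'grip_width': 0.0854413177513004}
scene {'K': array([[361.41876406,   0.        , 314.60535877],
       [  0.        , 361.41876406, 201.14760802],
       [  0.        ,   0.        ,   1.        ]]), 'rvec': array([ 1.96821519,  1.63334486, -0.57556083]), 'tvec': array([-0.13327188, -0.27014634,  1.14921787])}
side {'K': array([[388.98254784,   0.        , 321.63042081],
       [  0.        , 388.98254784, 206.48353193],
       [  0.        ,   0.        ,   1.        ]]), 'rvec': array([ 0.6527296 , -2.56245604,  1.25297517]), 'tvec': array([0.45116404, 0.19800236, 0.95650184])}
```

View pics/scene0.png

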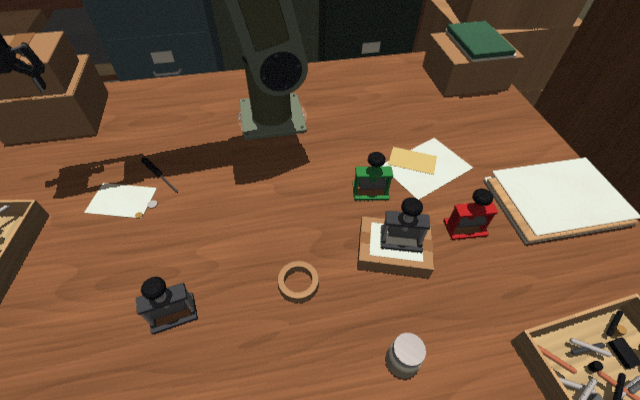

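View pics/side0.png

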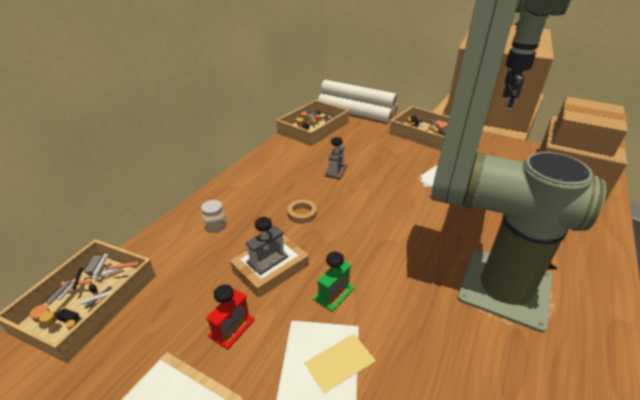

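Candidates, in scene pixels: the grey stamp on the carton, head at (411,207); the grey spare on the bench (154,288); green (376,160); red (483,197). I choose the one on the carton, which is at (264,225) in the side view. I'll check it in a close crop.

```bash
python3 - <<'E'
import cv2,numpy as np
a=cv2.imread("pics/scene0.png")[185:285,350:450];b=cv2.imread("pics/side0.png")[205:305,220:320]
cv2.imwrite("pics/crop0.png",np.hstack([cv2.resize(x,(400,400),interpolation=cv2.INTER_CUBIC) for x in(a,b)]))
E
```

```text
(no output)
```

View pics/crop0.png

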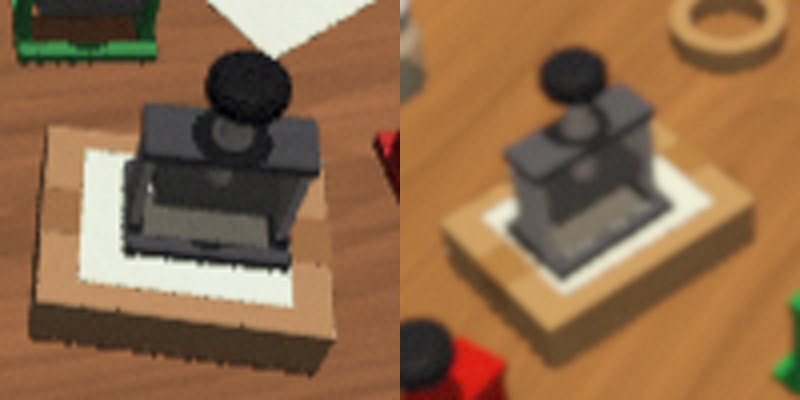

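The left crop shows the grey stamp on the carton, head silhouette centred at scene (411.9,206.4). The right crop shows the same stamp, head at side (262.9,223.4). It is the right one.

```bash
cat > h.py <<'E'
from bench import bot
import cv2,numpy as np
from scipy.spatial.transform import Rotation as R
def ray(n,uv):
    p=bot.camera_params(n);r=R.from_rotvec(p['rvec']).as_matrix();c=-r.T@p['tvec']
    d=r.T@np.linalg.inv(p['K'])@[*uv,1];return c,d/np.linalg.norm(d)
def onz(n,uv,z):
    c,d=ray(n,uv);return c+d*(z-c[2])/d[2]
def tri(a,b):
    A=0;B=0
    for n,uv in(("scene",a),("side",b)):
        c,d=ray(n,uv);P=np.eye(3)-np.outer(d,d);A=A+P;B=B+P@c
    return np.linalg.solve(A,B)
def tool(target):
    o=bot.get_obs();return R.from_rotvec(o['ee_rot']).inv().apply(np.array(target)-o['eef_pos'])*100
E
python3 - <<'E'
from h import *
a=(411.9,206.4);b=(262.9,223.4)
print(tri(a,b),onz("scene",a,.159),onz("side",b,.159))
for n,uv in dict(spare=(154,288),green=(376,160),red=(483,197)).items(): print(n,onz("scene",uv,.119))
t=tri(a,b);print("tool z axis",R.from_rotvec(bot.get_obs()['ee_rot']).as_matrix())
print(tool([t[0],t[1],.249]))
E
```

```text
[0.54122488 0.23183833 0.15810485] [0.54073216 0.230469   0.159     ] [0.54137488 0.23387886 0.159     ]
spare [ 0.60483304 -0.27285808  0.119     ]
green [0.36366046 0.21517618 0.119     ]
red [0.51612227 0.41107033 0.119     ]
tool z axis [[ 9.69211349e-01  2.46230191e-01 -2.31227068e-04]
 [ 2.46230118e-01 -9.69209071e-01  2.12269805e-03]
 [ 2.98564973e-04 -2.11427811e-03 -9.99997720e-01]]
[ 58.15700155 -66.57648728   0.1799044 ]
```

```bash
for i in 1; do :; done; python3 -m crank '[[[20,-23,0],[0,0,0],255],[[20,-23,0],[0,0,0],255],[[20,-23,0],[0,0,0],255],[[20,-23,0],[0,0,0],255],[[20,-23,0],[0,0,0],255]]' 30; python3 -c "
from h import *
print(tool([.541,.232,.25]))"
```

```text
t: 0.52
eef_pos: [0.2354, -0.369, 0.2492]
ee_rot: [-3.114, -0.388, -0.0]
ft_force: [1.5, -0.1, 0.3]
grip_width: 0.0258
[ 44.36647922 -50.77487743   0.11282527]
```

```bash
python3 -m crank '[[[44.4,-50.8,0],[0,0,0],255],[[44.4,-50.8,0],[0,0,0],255],[[44.4,-50.8,0],[0,0,0],255],[[44.4,-50.8,0],[0,0,0],255],[[44.4,-50.8,0],[0,0,0],255]]'; python3 -c "
from h import *
print(tool([.541,.232,.25]))"
```

```text
t: 0.93
eef_pos: [0.3295, -0.1833, 0.2501]
ee_rot: [-3.114, -0.387, -0.0]
ft_force: [0.8, -0.5, -0.7]
grip_width: -0.0007
[ 30.66363845 -35.097647     0.1406449 ]
```

```bash
python3 -m crank '[[[30.5,-35.5,0],[0,0,0],255],[[30.5,-35.5,0],[0,0,0],255],[[30.5,-35.5,0],[0,0,0],255],[[30.5,-35.5,0],[0,0,0],255],[[30.5,-35.5,0],[0,0,0],255]]'; python3 -c "
from h import *
print(tool([.541,.232,.25]))"
```

```text
t: 1.35
eef_pos: [0.4222, 0.0034, 0.2507]
ee_rot: [-3.115, -0.387, -0.001]
ft_force: [0.6, -0.3, -0.2]
grip_width: 0.0003
[ 17.1139583  -19.25164645   0.13707618]
```

```bash
python3 -m crank '[[[17.1,-19.3,0],[0,0,0],255],[[17.1,-19.3,0],[0,0,0],255],[[17.1,-19.3,0],[0,0,0],255],[[17.1,-19.3,0],[0,0,0],255],[[17.1,-19.3,0],[0,0,0],255]]'; python3 -c "
from h import *
print(tool([.541,.232,.25]))"
```

```text
t: 1.77
eef_pos: [0.5173, 0.1887, 0.2507]
ee_rot: [-3.115, -0.388, 0.001]
ft_force: [0.6, -0.7, -0.3]
grip_width: -0.0
[ 3.35816491 -3.61113806  0.07655263]
```

```bash
python3 -m crank '[[[2,-2.2,0],[0,0,0],255],[[3.3,-3.6,0],[0,0,0],255],[[3.3,-3.6,1.5],[0,0,0],255],[[3.3,-3.6,3],[0,0,0],255],[[3.3,-3.6,3],[0,0,0],255]]'; python3 - <<'E'
from h import *
o=bot.get_obs();p=bot.camera_params("wrist")
print(tool([.541,.232,.25]),o['eef_pos']);print(p)
A=[bot.capture(n) for n in("scene","side","wrist")]
cr=[A[0][140:260,350:470],A[1][155:275,205:325]]
cv2.imwrite("pics/c1.png",np.hstack([cv2.resize(x,(400,400),interpolation=cv2.INTER_CUBIC) for x in cr]))
cv2.imwrite("pics/w1.png",A[2])
r=R.from_rotvec(p['rvec']).as_matrix()
for q in([.541,.232,.17],):
    X=r@np.array(q)+p['tvec'];th=np.arctan2(np.hypot(X[0],X[1]),X[2]);d=X[:2]/np.hypot(*X[:2])
    print("pred",p['K'][0,0]*th*d+p['K'][:2,2])
E
```

```text
t: 2.18
eef_pos: [0.5379, 0.2318, 0.2165]
ee_rot: [-3.116, -0.39, 0.013]
ft_force: [-0.7, -0.2, -0.8]
grip_width: -0.0002
[ 0.27471819  0.04579553 -3.35548065] [0.537933   0.23178679 0.21647046]
{'K': array([[309.70691629,   0.        , 321.03205541],
       [  0.        , 309.70691629, 202.11023816],
       [  0.        ,   0.        ,   1.        ]]), 'rvec': array([-2.28197901,  1.77318767,  0.27608681]), 'tvec': array([0.09251686, 0.52194409, 0.51889088])}
pred [321.97953477 232.95730048]
```

View pics/c1.png

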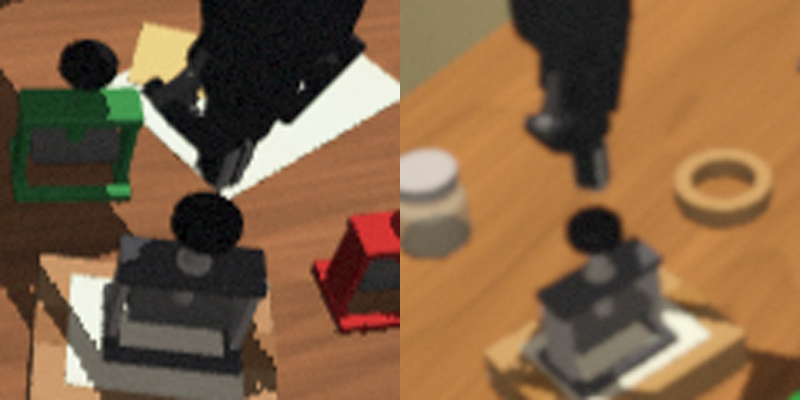

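View pics/w1.png

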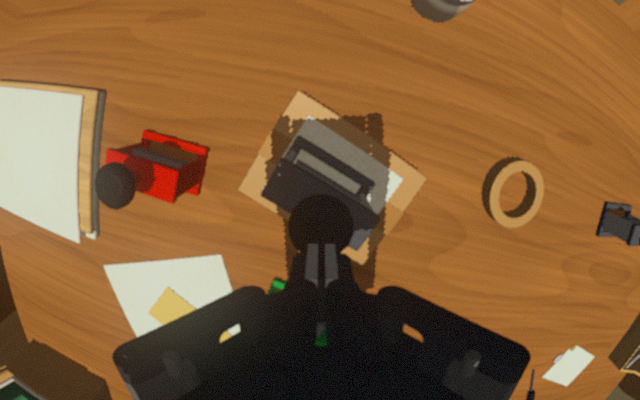

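The scene and side crops show the closed fingertips just above the head. In the wrist picture the head's silhouette spans columns 289–353, centre about (321,227), with the prediction at (322,233). I'll compare the fingertip and head projections.

```bash
python3 - <<'E'
from h import *
o=bot.get_obs();p=bot.camera_params("wrist");print(o['eef_pos'],o['ee_rot'])
r=R.from_rotvec(p['rvec']).as_matrix();k=p['K']
def pr(q):
    X=r@np.array(q)+p['tvec'];th=np.arctan2(np.hypot(X[0],X[1]),X[2]);return k[0,0]*th*X[:2]/np.hypot(*X[:2])+k[:2,2]
for z in(.17,.159,.148): print(z,pr([.541,.232,z]))
# silhouette extents of cylinder r 21
a=np.linspace(0,6.28,60);P=np.array([pr([.541+.021*np.cos(t),.232+.021*np.sin(t),z]) for t in a for z in(.151,.167)]);print(P.min(0),P.max(0))
for n in("scene","side"):
    q=bot.camera_params(n)
    for X in(o['eef_pos']-[0,0,.019],[.541,.232,.159]): print(n,cv2.projectPoints(np.array([X]),q['rvec'],q['tvec'],q['K'],None)[0].ravel())
im=bot.capture("wrist")
cv2.imwrite("pics/w2.png",cv2.resize(im[170:290,250:390],(700,600),interpolation=cv2.INTER_CUBIC))
print(tool([.541,.232,.18]))
E
```

```text
[0.54029889 0.23166725 0.22076853] [-3.11475759e+00 -3.87841706e-01  1.74716070e-03]
0.17 [320.82730374 234.16715318]
0.159 [320.89324663 227.46994797]
0.148 [320.95270568 221.42823351]
[286.90089596 192.52557433] [354.83203003 262.31159543]
scene [417.176872   192.22359519]
scene [412.67946289 206.39292393]
side [262.13233046 208.49667671]
side [263.50521368 222.98868636]
[ 0.0269154  -0.01465129  4.15308734]
```

View pics/w2.png

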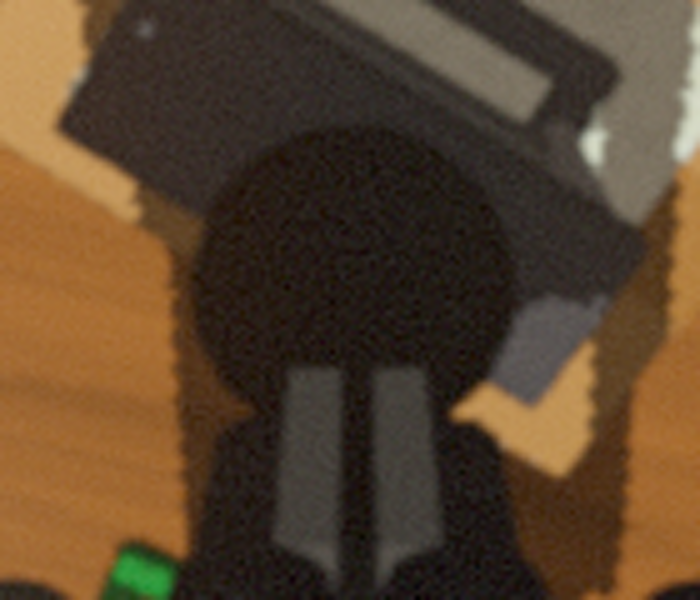

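The head is centred at about (321,229) in the wrist picture, within 1–2 mm of the prediction. Now I'll press down, gradually.

```bash
python3 -m crank '[[[0,0,1],[0,0,0],255],[[0,0,2],[0,0,0],255],[[0,0,3],[0,0,0],255],[[0,0,3.4],[0,0,0],255],[[0,0,3.8],[0,0,0],255]]'; python3 -c "
from h import *
print(tool([.541,.232,.164]))"
```

```text
t: 2.8
eef_pos: [0.5407, 0.2315, 0.1833]
ee_rot: [-3.115, -0.387, 0.0]
ft_force: [-1.4, -2.4, 5.5]
grip_width: -0.0002
[ 0.04617306 -0.0351942   1.92831933]
```

Contact was at about the expected height (5.5 N). I'll continue down to the stop.

```bash
python3 -m crank '[[[0,0,0.5],[0,0,0],255],[[0,0,1],[0,0,0],255],[[0,0,1.4],[0,0,0],255],[[0,0,1.7],[0,0,0],255],[[0,0,1.7],[0,0,0],255]]'; python3 -c "
from h import *
print(tool([.541,.232,.164]))"
```

```text
t: 3.22
eef_pos: [0.5407, 0.2315, 0.1678]
ee_rot: [-3.115, -0.388, 0.0]
ft_force: [-5.2, -1.0, 10.9]
grip_width: 0.0001
[ 0.03928316 -0.03751625  0.3830196 ]
```

```bash
python3 -m crank '[[[0,0,0.2],[0,0,0],255],[[0,0,0.4],[0,0,0],255],[[0,0,0.5],[0,0,0],255],[[0,0,0.5],[0,0,0],255],[[0,0,0.5],[0,0,0],255]]'; python3 -c "
from h import *
o=bot.get_obs();print(o['eef_pos'],o['ft_force'])
A=[bot.capture(n) for n in('scene','side')]
cr=[A[0][170:270,350:450],A[1][190:290,220:320]]
cv2.imwrite('pics/c3.png',np.hstack([cv2.resize(x,(400,400),interpolation=cv2.INTER_CUBIC) for x in cr]))"
```

```text
t: 3.63
eef_pos: [0.5409, 0.2315, 0.1653]
ee_rot: [-3.115, -0.388, -0.0]
ft_force: [-4.3, -2.0, 12.1]
grip_width: 0.0
[0.54085285 0.2315093  0.1652671 ] [-4.29001752 -1.97718282 12.10355196]
```

View pics/c3.png

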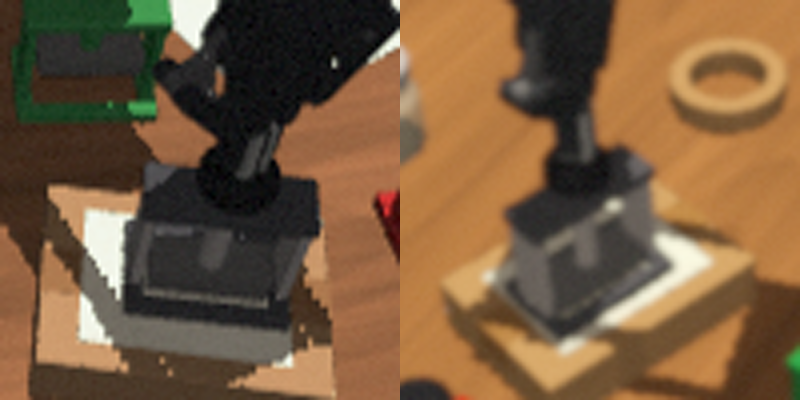

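The head is nearly down on the frame top and the stamp has not moved. The 12 N is still spring force, so I'll go a little further until the stop shows as a force jump.

```bash
python3 -m crank '[[[0,0,0.2],[0,0,0],255],[[0,0,0.4],[0,0,0],255],[[0,0,0.5],[0,0,0],255],[[0,0,0.5],[0,0,0],255],[[0,0,0.5],[0,0,0],255]]'
```

```text
t: 4.15
eef_pos: [0.5412, 0.2315, 0.1641]
ee_rot: [-3.116, -0.388, -0.002]
ft_force: [-6.9, -2.8, 18.1]
grip_width: -0.0003
```

18 N at z=0.1641 means it's at the stop. I'll press slightly more and hold for two calls (0.8 s).

```bash
python3 -m crank '[[[0,0,0.5],[0,0,0],255],[[0,0,0.6],[0,0,0],255],[[0,0,0.6],[0,0,0],255],[[0,0,0.6],[0,0,0],255],[[0,0,0.6],[0,0,0],255]]'
python3 -m crank '[[[0,0,0.5],[0,0,0],255],[[0,0,0.5],[0,0,0],255],[[0,0,0.5],[0,0,0],255],[[0,0,0.5],[0,0,0],255],[[0,0,0.5],[0,0,0],255]]'
```

```text
t: 4.57
eef_pos: [0.542, 0.2314, 0.1642]
ee_rot: [-3.116, -0.389, -0.006]
ft_force: [-10.5, -5.0, 26.4]
grip_width: -0.0001
t: 4.98
eef_pos: [0.5425, 0.2312, 0.1644]
ee_rot: [-3.117, -0.39, -0.008]
ft_force: [-9.0, -3.6, 24.1]
grip_width: 0.0
```

Position stayed fixed while the force rose to 26 N, so it was hard against the stop. Now I'll lift straight up.

```bash
python3 -m crank '[[[0,0,-0.6],[0,0,0],255],[[0,0,-1.4],[0,0,0],255],[[0,0,-2.2],[0,0,0],255],[[0,0,-3.2],[0,0,0],255],[[0,0,-4.5],[0,0,0],255]]'
python3 -m crank '[[[0,0,-3],[0,0,0],255],[[0,0,-5],[0,0,0],255],[[0,0,-6],[0,0,0],255],[[0,0,-6],[0,0,0],255],[[0,0,-6],[0,0,0],255]]'
python3 -c "
from h import *
o=bot.get_obs();print(o['eef_pos'],o['ft_force'])
A=[bot.capture(n) for n in('scene','side')]
cr=[A[0][185:285,350:450],A[1][205:305,220:320]]
cv2.imwrite('pics/c4.png',np.hstack([cv2.resize(x,(400,400),interpolation=cv2.INTER_CUBIC) for x in cr]))
cv2.imwrite('pics/scene4.png',A[0])"
```

```text
t: 5.4
eef_pos: [0.5414, 0.231, 0.2088]
ee_rot: [3.117, 0.39, 0.004]
ft_force: [-0.5, -0.1, -0.6]
grip_width: 0.0003
t: 5.82
eef_pos: [0.5413, 0.231, 0.2687]
ee_rot: [3.117, 0.39, 0.005]
ft_force: [-0.1, 0.2, -0.4]
grip_width: -0.0001
[0.54129612 0.23097888 0.26870767] [-0.09641824  0.22118156 -0.36907468]
```

View pics/c4.png

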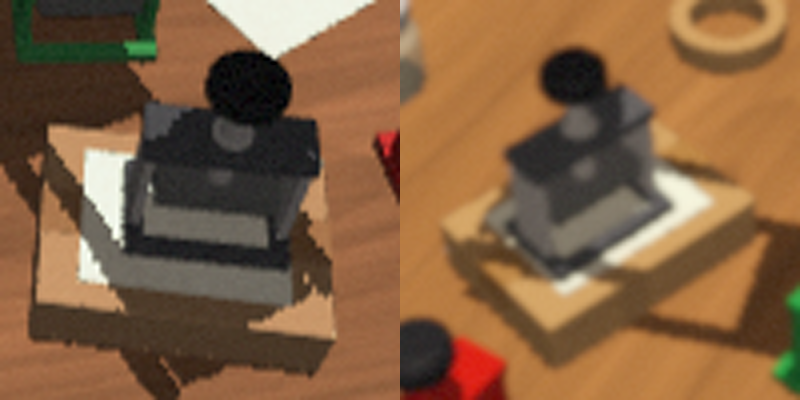

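View pics/scene4.png

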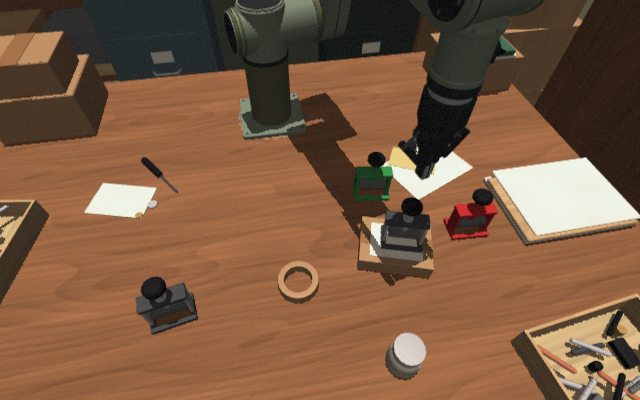

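The crops match the first ones: the head is back up at scene (412,206) and side (263,224), and the frame is unshifted. The spare is unchanged at (154,288), and the robot is clear. I'll hand the job in.

```bash
python3 -c "
from bench import bot
bot.finish_job()"
```

```text
the job is handed in; nothing more can be done
```

I pressed the head of the stamp on the carton down to its stop with the closed fingertips, held it there for about 0.8 s, and lifted straight off. I handed the job in with about 6 s on the clock; it reports no verdict.

- **At the stop:** the TCP stayed at about 0.164 m, the height expected for the full 25 mm, while the vertical force rose from 18 to 26 N. I have no direct reading of the plunger joint, so the full travel is inferred from this height and force.
- **Sideways force:** the sensor also showed about 10 N sideways (x) at the stop. The tip moved 1–2 mm while holding, but the stamp did not visibly shift.
- **After lifting:** the force was back to about 0, and the fingertips were about 80 mm above the head. In both cameras the head is back at its first pixels, with the stamp upright in place. The spare is unchanged in the scene camera.

No check failed. The two cameras put the head about 3.5 mm apart sideways at first; the wrist picture agreed with the position I used to within 1–2 mm.

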